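# Prop the guard flap and take out the toe bone

## Task

Raise the clear hinged flap of the specimen case right up by its pull bar until its stay drops behind its step, then let it back so that it stands propped open on the stay by itself. Then take the toe bone out of the case and lay it in the middle of the open wooden tray.

Things in the scene. Friction and masses are not known exactly. Their poses are not given: they have to be found in the camera images.
- guard_case: Fixed grey open-topped case, 160 mm deep (x), 232 wide (y), 55 high, walls 6, foam-padded inner floor 20 mm above the bench, covered by a clear flap with aluminium edges. Origin: centre of underside; x points from its front (robot side) to its hinged back, z up. Hinge axis: along y at x = +80, z = 60 mm. A small brown stone lump (34 x 36 x 21 mm) lies in it beside the bone.
- flap (a joint): Flap hinge, rad: 0 shut (level), 1.57 upright, 1.68 back stop. 0.2 kg, lightly sprung and damped towards shut: let go without its stay set, it falls shut. Beyond about 1.55 its stay drops behind a step; let down again, it then stands propped at about 1.42.
- flap_bar (a point): Centre of the flap's pull bar: round steel, 12 mm thick, 100 mm long along the case's y, held at its ends by two 10 mm arms on the flap's front edge, 195 mm from the hinge axis in the flap's plane. Shut, it is at x = -115, y = 0, z = 60 mm of the case, 35 mm in front of the front wall, free above and below; upright, it is above the hinge. Pinch it from above, closing along the case's x.
- stay_foot (a point): Foot of the stay, a 95 mm steel bar hung from the flap's right edge, which needs no handling: by its own weight the foot rests on an aluminium rail along the outside of the case's right wall (y = -128 mm), is drawn back along it as the flap rises, then drops 8 mm off a step (foot centre from z = 60 to 52 mm). When the flap comes down the foot stops against the step.
- toe_bone: Tan fossil toe bone lying in the case, a knob at each end, about 100 mm long, 30 high at the ends, 23 at the waist, 0.06 kg. Origin: at the waist, on its underside. Its long axis lies in its xy plane at 125 deg from its x towards its y; grasp the waist (about 22 mm wide) there, across that axis. In the case the axis runs roughly along the case's y, left or right of the middle.
- tray: Fixed shallow open tray of light wood, 180 x 180 mm, 22 mm high, walls and floor 5 mm. Origin: centre of its underside, z up. Stands to the left or right of the case.

How it is judged:
On the way, in this order (a step that is already met when the one before it is completed fails the run):
1. the flap stands propped on its stay, still (value of joint flap between 1.35 and 1.49 rad and velocity of joint flap between -0.1 and 0.1 rad/s), for 0.3 s.
2. the toe bone is lifted clear of the case while the flap stands open (height (world z) of toe_bone above 0.07 m and value of joint flap above 1.35 rad), for 0.1 s.
At the end, for the whole second after the job is handed in: The flap stands propped on its stay by itself (1.35 to 1.49 rad), and the toe bone lies still in the tray, its origin within 35 mm of the tray's centre and less than 45 mm above the bench (value of joint flap between 1.35 and 1.49 rad and horizontal distance between toe_bone and tray below 0.035 m and height (world z) of toe_bone below 0.045 m and linear speed of toe_bone below 0.02 m/s); the robot touches nothing.
It also fails if it takes over 64 s, if anything falls off the work surface, if the arm or the gripper's body presses on something with over 40 N, if the wrist force passes 120 N, or if a joint passes its speed limit or range.

## Robot

A 6-joint arm with a two-finger parallel gripper is mounted at the origin on a cart in front of the work surface, level with it; the furniture and walls round the work are solid. World frame = base frame: x ahead of the robot, y to its left, z up, the work surface at z = 0. Lengths are in m, angles in rad, forces in N, time in s.
With the tool pointing down it reaches from about 0.225 to 0.875 m from the base axis. Payload 3.4 kg.
Tool frame: the origin (TCP) lies at the very end of the fingers, on their centre line; the grasp point (between the pads) lies 19 mm behind it; z points along the fingers, y is the direction in which the jaws open and shut (so a half turn about z gives the same grasp; the last joint's range is limited). The gripper opens to 85 mm and grips with 20 to 120 N. Pads are 22 mm wide; open, the fingers measure 114 mm over their backs; the gripper's body (76 mm by 85 mm) begins 54 mm behind the grasp point. The pads swing forward as they close: fully open they stand 13 mm farther back than shut.
Start: joints at [0.99, 0.276, 1.505, -0, 1.361, -0.121], TCP at [0.255, 0.515, 0.231] pointing down, gripper open.
Joint ranges: [-2.89, 2.89], [-0.75, 2.08], [0.22, 2.7], [-1.18, 4.32], [0.11, 2.71], [-2.7, 2.7]. Speed limits (rad/s): [2.57, 2.57, 3.14, 3.14, 3.14, 3.14].

## Interface

Orientations are given as a 3x3 rotation matrix whose columns are the frame's x, y, z axes.
In Python, from cell import telemetry, capture, camera_info, ctrl gives the robot as it stands. The module is installed in compiled form; this text tells all that it offers.
- The arm moves only by the tool step_arm, never from a script. Its argument "steps" is one flat list of numbers, 7 for each row, row after row: the shift along the tool's x, y, z in m, then the turn, a rotation vector about the tool's x, y, z in rad, then the finger opening in m, from 0 to 0.0854. In form: [tx, ty, tz, ax, ay, az, fingers, tx, ty, tz, ax, ay, az, fingers, ...]. A call has exactly 10 rows; each row shifts and turns the commanded pose from where the row before left it, along the tool's axes as they then stand; what a row does not reach is not made up. A row lasts 1/12 s, in which the tool goes at most 41.7 mm and 7.16 degrees, less where a joint would pass 70% of its speed; a pose out of reach is approached as far as the arm can. A call is refused whole if a number of a shift passes 0.0417 or a number of a turn 0.125, either way. A call with a gripper value outside its range is refused whole. The fingers move at their own pace and stop on an object; "newtons" is the grip in N (left out, the last holds). Time passes only in rows, so rows that do not move let the fingers close, or fill a call up. It gives the time, the measured TCP pose, the force and the opening at its end, in the units of the state.
- telemetry.state(): the state, without advancing time (a new reading comes with each control period).
- capture(name): name is "side" or "top"; returns the picture (384x512x3 uint8, blue, green, red); there is no depth.
- camera_info(name): a dict with "intrinsics" (3x3 intrinsics, pixels), "origin" and "rotation" of the camera in the world. Camera axes: x right, y down, z forward; pixel columns grow to the right and rows downward; lengths in m; the calibration is good to about 2 mm. A picture is of the moment at which its call begins. camera_info takes no time and is no camera call.
- ctrl.hand_in(): hands the job in, once; it reports no verdict.
The state is a dict: "clock": time; "joint_positions": joint angles; "qd": joint speeds; "effort": joint torques, N m; "ee_pos": TCP position; "tool_rot": TCP orientation; "wrist_force": force on the tool from outside, world axes, zero at the start; "torque": the same for the moment, N m; "width": opening from 0.0 (shut) to 1.0 (fully open).
Only numpy, scipy, OpenCV 4.12 (cv2) and the standard library are available. Lean on these libraries where they do the work, as an engineer would, in place of code of your own. Each camera call takes 0.05 s, during which the arm holds its last target.

## Working session

There is one attempt and no reset: what is moved stays moved. The work goes in short steps, Python scripts to look and compute and a tool call to move; the robot and the scene stay as the last step left them, time stands still between calls to the robot, and variables do not carry over. Pictures are saved under pics/ and viewed, and the job is handed in when it is done.

Besides the shell and the picture viewer there is one more tool, called after "Emit:" in YAML: its name, and indented under it one key for each argument. step_arm: Moves the arm, as the interface text tells. Its arguments: {"type":"object","properties":{"steps":{"type":"array"},"newtons":{"type":"number"}},"required":["steps"]}

```bash
mkdir -p pics; python3 - <<'E'
from cell import telemetry, capture, camera_info
import cv2
for n in("side","top"):
    cv2.imwrite(f"pics/{n}0.png",capture(n)); i=camera_info(n); print(n,i)
print(telemetry.state())
E
```

```text
side {'intrinsics': array([[351.59570214,   0.        , 257.37064748],
       [  0.        , 351.59570214, 194.13800107],
       [  0.        ,   0.        ,   1.        ]]), 'origin': array([ 0.18197238, -0.84710746,  0.3936197 ]), 'rotation': array([[ 0.89010167, -0.17793038,  0.41959481],
       [-0.45539356, -0.310204  ,  0.83449996],
       [-0.0183229 , -0.93387058, -0.35714145]])}
top {'intrinsics': array([[458.66221772,   0.        , 256.18843197],
       [  0.        , 458.66221772, 194.24108723],
       [  0.        ,   0.        ,   1.        ]]), 'origin': array([ 0.3563215 , -0.11721245,  1.02054997]), 'rotation': array([[ 0.00534137, -0.98551127,  0.1695258 ],
       [-0.99923971, -0.01180734, -0.03715636],
       [ 0.03861966, -0.16919845, -0.98482506]])}
{'clock': 0.1, 'joint_positions': array([ 9.90000953e-01,  2.76526179e-01,  1.50603178e+00,  1.50506546e-05,
        1.36068767e+00, -1.21015196e-01]), 'qd': array([-4.58295810e-04, -1.06286453e-03, -3.45119808e-03, -1.14859046e-03,
        1.68126266e-03,  5.25533475e-05]), 'effort': array([ 1.25805586e-04, -4.17700803e+01, -2.46404386e+01, -3.10948062e-04,
        5.79209067e-03,  3.10125408e-06]), 'ee_pos': array([0.25490024, 0.51487944, 0.23051932]), 'tool_rot': array([[-8.96148568e-01,  4.43753195e-01, -9.19277993e-04],
       [ 4.43754096e-01,  8.96147541e-01, -1.37385844e-03],
       [ 2.14154642e-04, -1.63911465e-03, -9.99998634e-01]]), 'wrist_force': array([-0.06764866, -0.17545995, -0.07986139]), 'torque': array([ 0.02053262,  0.01059255, -0.02423309]), 'width': 0.9977011767067505}
```

View pics/side0.png

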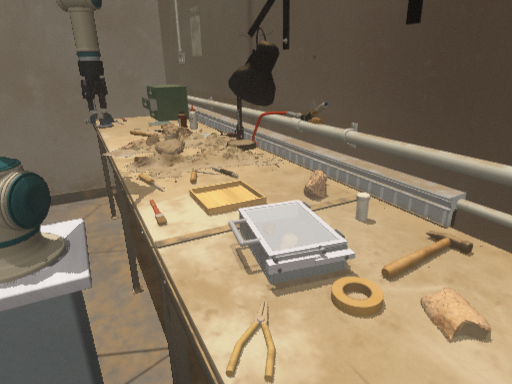

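View pics/top0.png

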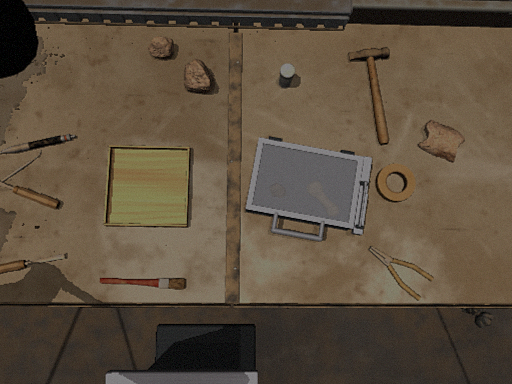

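Top view: the case is around (310,185), its pull bar at about (298,236), the bone at about (322,198), the stone at about (278,190), and the tray at about (148,187). I'll zoom in to get corner positions.

```bash
python3 - <<'E'
import cv2
a=cv2.imread("pics/top0.png")
cv2.imwrite("pics/topz.png",cv2.convertScaleAbs(cv2.resize(a[125:250,240:385],None,fx=5,fy=4.8,interpolation=cv2.INTER_CUBIC),alpha=1.5))
a=cv2.imread("pics/side0.png")
cv2.imwrite("pics/sidez.png",cv2.resize(a[170:290,180:360],None,fx=4.4,fy=4.4,interpolation=cv2.INTER_CUBIC))
E
```

```text
(no output)
```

View pics/topz.png

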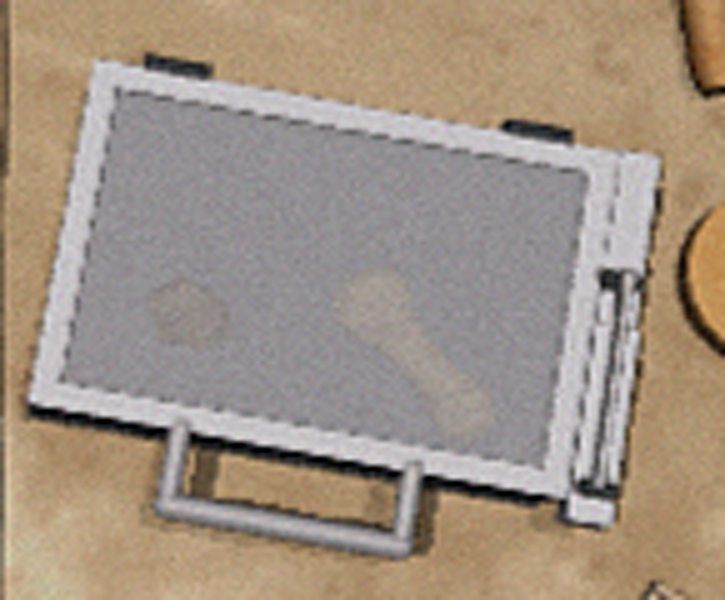

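View pics/sidez.png

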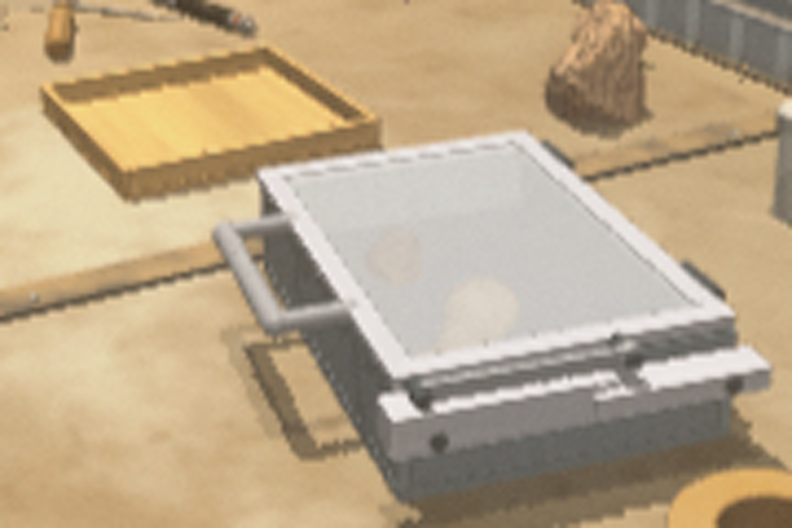

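```bash
cat > h.py <<'E'
import numpy as np
from cell import camera_info
def ray(n,u,v):
    i=camera_info(n); d=i["rotation"]@np.linalg.inv(i["intrinsics"])@np.array([u,v,1.]); return i["origin"],d
def at(n,u,v,z):
    o,d=ray(n,u,v); return o+d*(z-o[2])/d[2]
def proj(n,p):
    i=camera_info(n); q=i["intrinsics"]@(i["rotation"].T@(np.asarray(p)-i["origin"])); return q[:2]/q[2]
E
python3 - <<'E'
from h import *
Z=lambda x,y:(240+(x+.5)/5-.5,125+(y+.5)/4.8-.5)
P=lambda x,y,z:at("top",*Z(x,y),z)
S=lambda x,y,z:at("side",180+(x+.5)/4.4-.5,170+(y+.5)/4.4-.5,z)
pts=dict(BL=(95,62,.063),FL=(32,402,.063),FR=(552,495,.063),barL=(160,505,.062),barR=(412,547,.062),k1=(378,300,.038),k2=(462,405,.038),waist=(415,350,.035),stone=(188,312,.035))
for k,v in pts.items(): print(k,P(*v).round(4))
r={k:P(*v) for k,v in pts.items()}
e=r["BL"]-r["FL"];print("yaw side",np.degrees(np.arctan2(e[1],e[0])),np.linalg.norm(e))
for a,b in(("FL","FR"),("barL","barR")):
    e=r[a]-r[b];print(a,"yaw",np.degrees(np.arctan2(-e[0],e[1])),np.linalg.norm(e))
e=r["k1"]-r["k2"];print("bone",np.degrees(np.arctan2(e[1],e[0])),np.linalg.norm(e))
print("side barL,R",S(222,232,.06),S(275,322,.06))
print("tray top corners",[at("top",u,v,.022).round(4) for u,v in((107,148),(189,148),(189,226),(106,226))])
E
```

```text
BL [ 0.6459 -0.1579  0.063 ]
FL [ 0.4907 -0.132   0.063 ]
FR [ 0.4518 -0.3518  0.063 ]
barL [ 0.446  -0.1861  0.062 ]
barR [ 0.4286 -0.2921  0.062 ]
k1 [ 0.5429 -0.2836  0.038 ]
k2 [ 0.4949 -0.3196  0.038 ]
waist [ 0.5204 -0.3001  0.035 ]
stone [ 0.5368 -0.2004  0.035 ]
yaw side -9.46967629128127 0.15730778128092499
FL yaw -10.036670479883878 0.22323004694293294
barL yaw -9.345261418900769 0.10742448632855464
bone 36.85748317424845 0.05999661416468591
side barL,R [ 0.44243845 -0.19247781  0.06      ] [ 0.42679896 -0.28968438  0.06      ]
tray top corners [array([0.6284, 0.1772, 0.022 ]), array([ 0.6313, -0.004 ,  0.022 ]), array([ 0.4565, -0.0092,  0.022 ]), array([0.4548, 0.169 , 0.022 ])]
```

```bash
cat >> h.py <<'E'
from scipy.spatial.transform import Rotation as R
def Rd(yaw,tilt=0.):  # tool down, y axis at yaw (rad)
    y=np.array([np.cos(yaw),np.sin(yaw),0]); z=np.array([0,0,-1.]); return np.c_[np.cross(y,z),y,z]
def plan(p0,R0,wps,dec=4):
    """wps: list of (pos,Rot,nrows). prints rounded rows; tracks rounding"""
    p=np.array(p0);Rc=np.array(R0);out=[]
    for tp,tR,n in wps:
        ps,Rs=p.copy(),Rc.copy(); rv=R.from_matrix(Rs.T@tR).as_rotvec()
        for k in range(1,n+1):
            gp=ps+(np.asarray(tp)-ps)*k/n; gR=Rs@R.from_rotvec(rv*k/n).as_matrix()
            d=np.round(Rc.T@(gp-p),dec); a=np.round(R.from_matrix(Rc.T@gR).as_rotvec(),3)
            p=p+Rc@d; Rc=Rc@R.from_rotvec(a).as_matrix(); out.append(np.r_[d,a])
    for o in out: print(",".join("%g"%(v+0) for v in o))
    print("end",p.round(4)); return out
E
python3 - <<'E'
from h import *
from cell import telemetry
s=telemetry.state(); y=np.radians(-9.6)
plan(s["ee_pos"],s["tool_rot"],[((.4365,-.240,.14),Rd(y),20)],3)
E
```

```text
-0.025,-0.03,0.005,0,0,0.064
-0.027,-0.028,0.004,0,0,0.064
-0.028,-0.026,0.005,0,0,0.064
-0.03,-0.025,0.004,0,0,0.064
-0.032,-0.022,0.005,0,0,0.064
-0.033,-0.021,0.004,0,0,0.064
-0.034,-0.018,0.005,0,0,0.063
-0.035,-0.016,0.005,-0.001,0,0.064
-0.037,-0.014,0.004,0,0,0.064
-0.037,-0.011,0.005,0,0,0.064
-0.038,-0.01,0.004,0,0.001,0.064
-0.038,-0.006,0.005,0,0,0.064
-0.038,-0.004,0.004,0,0,0.064
-0.039,-0.002,0.005,0,0,0.064
-0.039,0.001,0.004,0,0,0.064
-0.039,0.003,0.005,0,0,0.064
-0.038,0.006,0.004,0,0,0.064
-0.038,0.008,0.005,0,0,0.064
-0.037,0.01,0.004,0,0,0.064
-0.037,0.013,0.005,-0.001,0,0.064
end [ 0.4361 -0.24    0.1399]
```

Emit:
step_arm:
  steps: [-0.025,-0.03,0.005,0,0,0.064,0.026,-0.027,-0.028,0.004,0,0,0.064,0.026,-0.028,-0.026,0.005,0,0,0.064,0.026,-0.03,-0.025,0.004,0,0,0.064,0.026,-0.032,-0.022,0.005,0,0,0.064,0.026,-0.033,-0.021,0.004,0,0,0.064,0.026,-0.034,-0.018,0.005,0,0,0.063,0.026,-0.035,-0.016,0.005,0,0,0.064,0.026,-0.037,-0.014,0.004,0,0,0.064,0.026,-0.037,-0.011,0.005,0,0,0.064,0.026]
  newtons: 30

```text
clock: 0.93
ee_pos: [0.3462, 0.1361, 0.1851]
tool_rot: [[-0.452, 0.892, 0.0], [0.892, 0.452, -0.0], [-0.0, 0.0, -1.0]]
wrist_force: [0.8, -0.9, 0.4]
width: 0.303
```

Emit:
step_arm:
  steps: [-0.038,-0.01,0.004,0,0,0.064,0.026,-0.038,-0.006,0.005,0,0,0.064,0.026,-0.038,-0.004,0.004,0,0,0.064,0.026,-0.039,-0.002,0.005,0,0,0.064,0.026,-0.039,0.001,0.004,0,0,0.064,0.026,-0.039,0.003,0.005,0,0,0.064,0.026,-0.038,0.006,0.004,0,0,0.064,0.026,-0.038,0.008,0.005,0,0,0.064,0.026,-0.037,0.01,0.004,0,0,0.064,0.026,-0.037,0.013,0.005,0,0,0.064,0.026]

```text
clock: 1.77
ee_pos: [0.4361, -0.2413, 0.1398]
tool_rot: [[0.171, 0.985, -0.0], [0.985, -0.171, 0.001], [0.001, -0.0, -1.0]]
wrist_force: [0.1, 0.2, 0.4]
width: 0.309
```

```bash
cat > look.py <<'E'
import sys,cv2,numpy as np
from cell import capture,telemetry
tag=sys.argv[1]
for n,c in zip(("top","side"),sys.argv[2:]):
    a=capture(n); cv2.imwrite(f"pics/{n}_{tag}_full.png",a)
    x0,y0,x1,y1=map(int,c.split(",")); f=min(790/(x1-x0),590/(y1-y0))
    cv2.imwrite(f"pics/{n}_{tag}.png",cv2.convertScaleAbs(cv2.resize(a[y0:y1,x0:x1],None,fx=f,fy=f,interpolation=cv2.INTER_CUBIC),alpha=1.4)); print(n,f)
s=telemetry.state()
for k in("clock","ee_pos","tool_rot","wrist_force","width"): print(k,np.round(s[k],4).tolist())
E
python3 look.py a 240,125,385,250 180,100,360,290
```

```text
top 4.72
side 3.1052631578947367
clock 1.8667
ee_pos [0.4381, -0.2454, 0.1394]
tool_rot [[0.1726, 0.985, 0.0015], [0.985, -0.1726, -0.0032], [-0.0029, 0.002, -1.0]]
wrist_force [-0.0181, 0.9463, 0.5997]
width 0.3056
```

View pics/top_a.png

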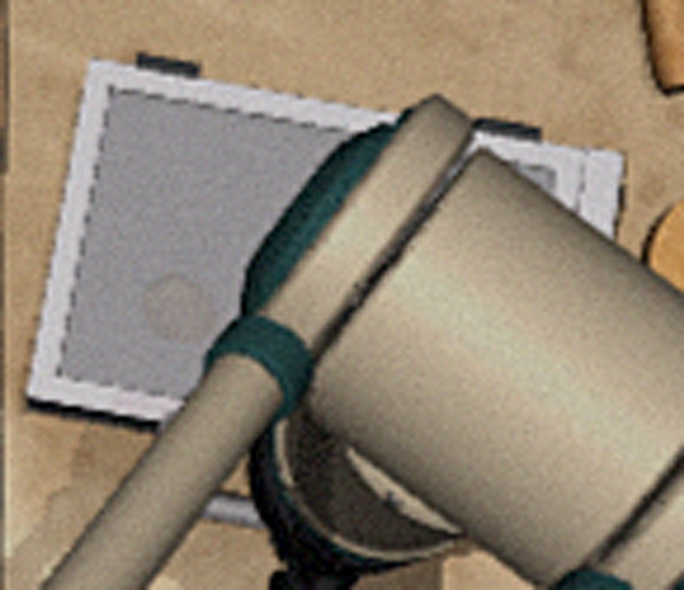

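View pics/side_a.png

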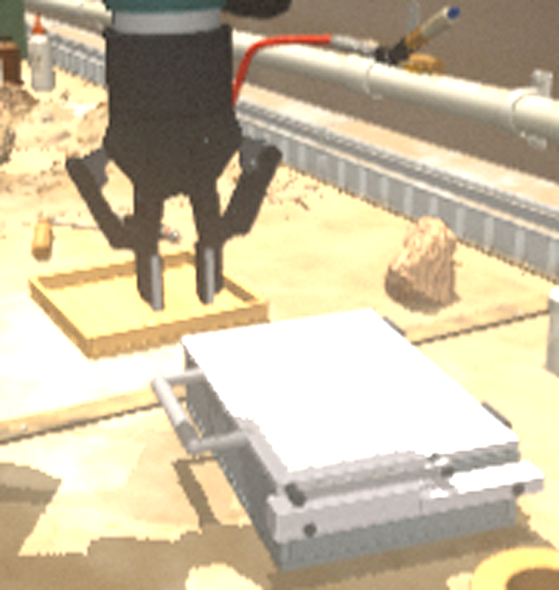

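The gripper is above the bar, with its jaws along the case's x axis. I'll go down to just above the bar and check again.

Emit:
step_arm:
  steps: [0,0,0.01,0,0,0,0.026,0,0,0.01,0,0,0,0.026,0,0,0.01,0,0,0,0.026,0,0,0.01,0,0,0,0.026,0,0,0.01,0,0,0,0.026,0,0,0.01,0,0,0,0.026,0,0,0.005,0,0,0,0.026,0,0,0,0,0,0,0.026,0,0,0,0,0,0,0.026,0,0,0,0,0,0,0.026]

```text
clock: 2.7
ee_pos: [0.4367, -0.2393, 0.0756]
tool_rot: [[0.167, 0.986, 0.001], [0.986, -0.167, -0.0], [-0.0, 0.001, -1.0]]
wrist_force: [1.1, -0.5, -0.5]
width: 0.301
```

```bash
python3 look.py b 240,125,385,250 180,100,320,260
```

```text
top 4.72
side 3.6875
clock 2.8
ee_pos [0.4368, -0.2396, 0.0758]
tool_rot [[0.1669, 0.986, 0.001], [0.986, -0.1669, -0.0007], [-0.0005, 0.0011, -1.0]]
wrist_force [0.1946, -0.0378, -0.6383]
width 0.301
```

View pics/side_b.png

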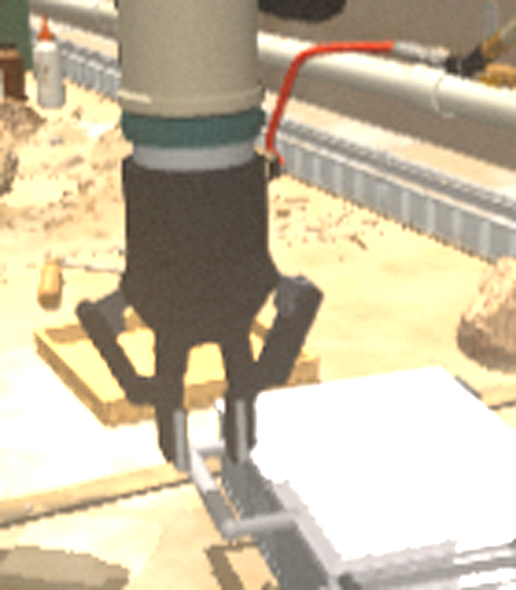

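The bar passes between the fingers, roughly centred. I'll lower the last 34 mm and close.

Emit:
step_arm:
  steps: [0,0,0.007,0,0,0,0.026,0,0,0.007,0,0,0,0.026,0,0,0.007,0,0,0,0.026,0,0,0.007,0,0,0,0.026,0,0,0.005,0,0,0,0.026,0,0,0,0,0,0,0.026,0,0,0,0,0,0,0.026,0,0,0,0,0,0,0.005,0,0,0,0,0,0,0.005,0,0,0,0,0,0,0.005]
  newtons: 35

```text
clock: 3.63
ee_pos: [0.4364, -0.2396, 0.0425]
tool_rot: [[0.167, 0.986, 0.0], [0.986, -0.167, -0.0], [-0.0, 0.0, -1.0]]
wrist_force: [-0.8, 0.9, 0.2]
width: 0.127
```

Emit:
step_arm:
  steps: [0,0,0,0,0,0,0.005,0,0,0,0,0,0,0.005,0,0,0,0,0,0,0.005,0,0,0,0,0,0,0.005,0,0,0,0,0,0,0.005,0,0,0,0,0,0,0.005,0,0,0,0,0,0,0.005,0,0,0,0,0,0,0.005,0,0,0,0,0,0,0.005,0,0,0,0,0,0,0.005]

```text
clock: 4.47
ee_pos: [0.4364, -0.2396, 0.0423]
tool_rot: [[0.167, 0.986, 0.0], [0.986, -0.167, -0.0], [-0.0, 0.0, -1.0]]
wrist_force: [-1.4, -1.3, -0.8]
width: 0.122
```

```bash
python3 look.py c 240,125,385,250 180,100,320,260
```

```text
top 4.72
side 3.6875
clock 4.5667
ee_pos [0.4364, -0.2395, 0.0423]
tool_rot [[0.1671, 0.9859, 0.0], [0.9859, -0.1671, -0.0], [-0.0, 0.0, -1.0]]
wrist_force [-0.9618, -1.2868, 0.3894]
width 0.1283
```

View pics/side_c.png

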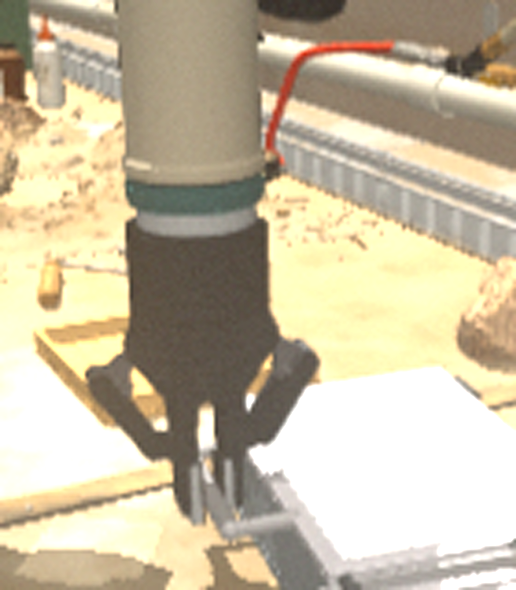

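Gripped: the opening reads about 11 mm on a 12 mm bar, and the forces are low. Next I'll work out the arc rows.

```bash
python3 - <<'E'
import numpy as np
th=np.linspace(0,1.62,41);y=.195*(1-np.cos(th));z=-.195*np.sin(th)
y=np.round(y,3);z=np.round(z,3)
for k in range(4): print([ (round(y[i+1]-y[i],3),round(z[i+1]-z[i],3)) for i in range(10*k,10*k+10)])
E
```

```text
[(np.float64(0.0), np.float64(-0.008)), (np.float64(0.001), np.float64(-0.008)), (np.float64(0.0), np.float64(-0.008)), (np.float64(0.002), np.float64(-0.007)), (np.float64(0.001), np.float64(-0.008)), (np.float64(0.002), np.float64(-0.008)), (np.float64(0.002), np.float64(-0.008)), (np.float64(0.002), np.float64(-0.007)), (np.float64(0.003), np.float64(-0.008)), (np.float64(0.003), np.float64(-0.007))]
[(np.float64(0.003), np.float64(-0.007)), (np.float64(0.004), np.float64(-0.007)), (np.float64(0.003), np.float64(-0.007)), (np.float64(0.005), np.float64(-0.007)), (np.float64(0.004), np.float64(-0.006)), (np.float64(0.005), np.float64(-0.007)), (np.float64(0.004), np.float64(-0.006)), (np.float64(0.006), np.float64(-0.006)), (np.float64(0.005), np.float64(-0.006)), (np.float64(0.006), np.float64(-0.005))]
[(np.float64(0.005), np.float64(-0.006)), (np.float64(0.006), np.float64(-0.005)), (np.float64(0.007), np.float64(-0.004)), (np.float64(0.006), np.float64(-0.005)), (np.float64(0.007), np.float64(-0.004)), (np.float64(0.006), np.float64(-0.004)), (np.float64(0.007), np.float64(-0.004)), (np.float64(0.008), np.float64(-0.004)), (np.float64(0.007), np.float64(-0.003)), (np.float64(0.007), np.float64(-0.003))]
[(np.float64(0.008), np.float64(-0.002)), (np.float64(0.007), np.float64(-0.003)), (np.float64(0.008), np.float64(-0.002)), (np.float64(0.007), np.float64(-0.001)), (np.float64(0.008), np.float64(-0.002)), (np.float64(0.008), np.float64(-0.001)), (np.float64(0.008), np.float64(0.0)), (np.float64(0.008), np.float64(-0.001)), (np.float64(0.008), np.float64(0.0)), (np.float64(0.008), np.float64(0.0))]
```

Emit:
step_arm:
  steps: [0,0,-0.008,0,0,0,0.005,0,0.001,-0.008,0,0,0,0.005,0,0,-0.008,0,0,0,0.005,0,0.002,-0.007,0,0,0,0.005,0,0.001,-0.008,0,0,0,0.005,0,0.002,-0.008,0,0,0,0.005,0,0.002,-0.008,0,0,0,0.005,0,0.002,-0.007,0,0,0,0.005,0,0.003,-0.008,0,0,0,0.005,0,0.003,-0.007,0,0,0,0.005]

```text
clock: 5.4
ee_pos: [0.4507, -0.242, 0.12]
tool_rot: [[0.167, 0.986, -0.003], [0.986, -0.167, 0.0], [-0.0, -0.003, -1.0]]
wrist_force: [-6.9, -2.6, -0.2]
width: 0.123
```

```bash
python3 look.py d 240,125,385,250 180,100,360,290
```

```text
top 4.72
side 3.1052631578947367
clock 5.5
ee_pos [0.4509, -0.242, 0.1206]
tool_rot [[0.1664, 0.9861, -0.0029], [0.9861, -0.1664, -0.0], [-0.0005, -0.0028, -1.0]]
wrist_force [-7.3346, -2.527, 0.3354]
width 0.1277
```

View pics/side_d.png

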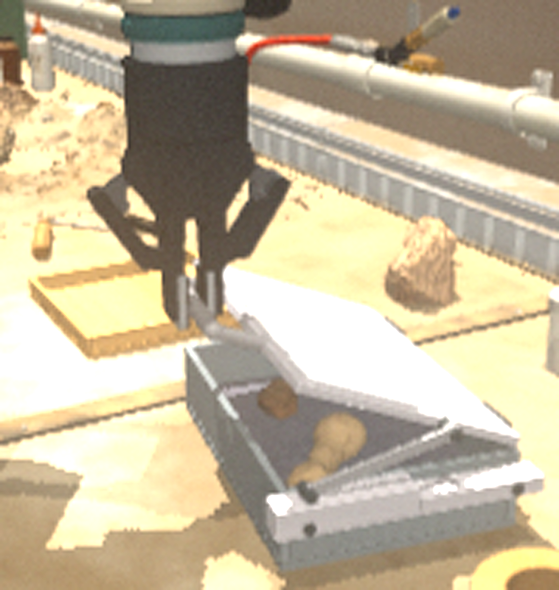

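The flap is lifting and the stay foot is sliding along the rail. I'll keep going.

Emit:
step_arm:
  steps: [0,0.003,-0.007,0,0,0,0.005,0,0.003,-0.007,0,0,0,0.005,0,0.003,-0.007,0,0,0,0.005,0,0.005,-0.007,0,0,0,0.005,0,0.004,-0.006,0,0,0,0.005,0,0.005,-0.007,0,0,0,0.005,0,0.004,-0.006,0,0,0,0.005,0,0.006,-0.006,0,0,0,0.005,0,0.005,-0.006,0,0,0,0.005,0,0.006,-0.005,0,0,0,0.005]

```text
clock: 6.33
ee_pos: [0.4913, -0.2491, 0.1848]
tool_rot: [[0.166, 0.986, -0.009], [0.986, -0.166, 0.0], [-0.001, -0.009, -1.0]]
wrist_force: [-15.6, -1.5, 10.8]
width: 0.127
```

Emit:
step_arm:
  steps: [0,0.005,-0.006,0,0,0,0.005,0,0.006,-0.005,0,0,0,0.005,0,0.007,-0.004,0,0,0,0.005,0,0.006,-0.005,0,0,0,0.005,0,0.007,-0.004,0,0,0,0.005,0,0.006,-0.004,0,0,0,0.005,0,0.007,-0.004,0,0,0,0.005,0,0.008,-0.004,0,0,0,0.005,0,0.007,-0.003,0,0,0,0.005,0,0.007,-0.003,0,0,0,0.005]

```text
clock: 7.17
ee_pos: [0.5603, -0.2612, 0.229]
tool_rot: [[0.167, 0.986, 0.001], [0.986, -0.167, -0.003], [-0.003, 0.001, -1.0]]
wrist_force: [-5.7, -2.3, 10.5]
width: 0.128
```

```bash
python3 look.py e 240,125,385,250 180,60,360,290
```

```text
top 4.72
side 2.5652173913043477
clock 7.2667
ee_pos [0.5615, -0.2615, 0.2294]
tool_rot [[0.167, 0.986, 0.0032], [0.986, -0.167, -0.0033], [-0.0027, 0.0037, -1.0]]
wrist_force [-5.6789, -1.2865, 10.8275]
width 0.1227
```

View pics/side_e.png

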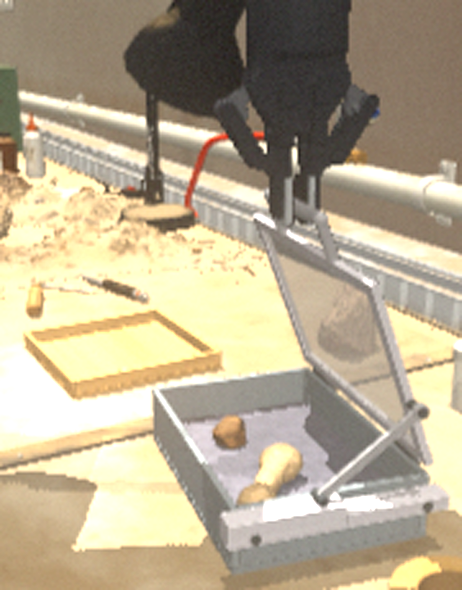

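Emit:
step_arm:
  steps: [0,0.007,-0.003,0,0,0,0.005,0,0.007,-0.003,0,0,0,0.005,0,0.008,-0.002,0,0,0,0.005,0,0.007,-0.002,0,0,0,0.005,0,0.008,-0.002,0,0,0,0.005,0,0.008,-0.001,0,0,0,0.005,0,0.008,0,0,0,0,0.005,0,0.008,-0.001,0,0,0,0.005,0,0.008,0,0,0,0,0.005,0,0.006,0,0,0,0,0.005]

```text
clock: 8.1
ee_pos: [0.6362, -0.2741, 0.2404]
tool_rot: [[0.167, 0.986, 0.003], [0.986, -0.167, -0.002], [-0.002, 0.003, -1.0]]
wrist_force: [-1.9, -4.5, 5.8]
width: 0.122
```

```bash
python3 look.py f 240,125,385,250 180,60,360,290
```

```text
top 4.72
side 2.5652173913043477
clock 8.2
ee_pos [0.6368, -0.2743, 0.2403]
tool_rot [[0.1672, 0.9859, 0.0036], [0.9859, -0.1672, -0.0024], [-0.0017, 0.0039, -1.0]]
wrist_force [-2.0601, -4.486, 5.7463]
width 0.1257
```

View pics/side_f.png

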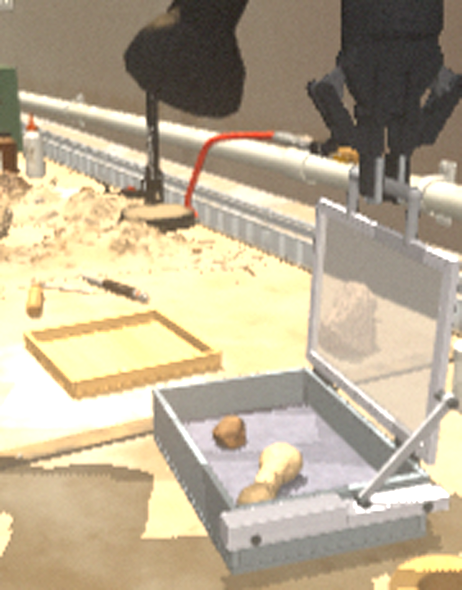

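```bash
python3 - <<'E'
import cv2
a=cv2.imread("pics/side_f_full.png")[230:300,260:370]
cv2.imwrite("pics/side_f2.png",cv2.resize(a,None,fx=7,fy=7,interpolation=cv2.INTER_CUBIC))
E
```

```text
(no output)
```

View pics/side_f2.png

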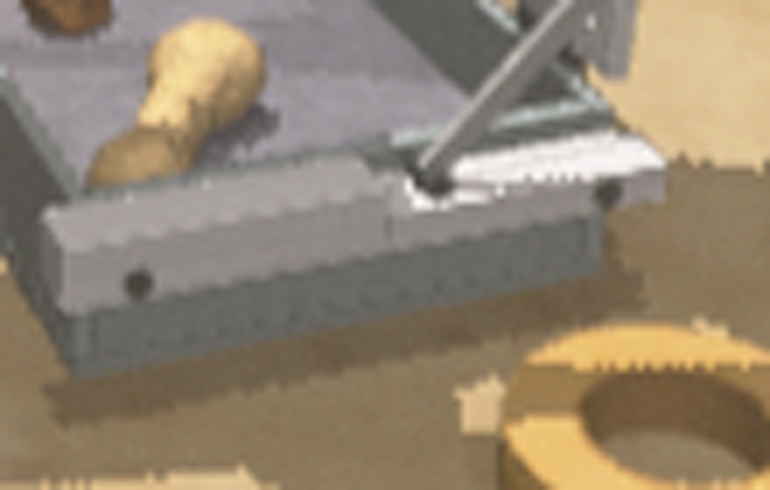

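The foot has dropped behind the step: it sits at zoom (435,183) and the step is at x≈385. I'll ease the flap back onto the stay.

Emit:
step_arm:
  steps: [0,-0.004,0,0,0,0,0.005,0,-0.004,0,0,0,0,0.005,0,-0.004,0,0,0,0,0.005,0,-0.004,0,0,0,0,0.005,0,-0.004,0,0,0,0,0.005,0,-0.004,0,0,0,0,0.005,0,-0.004,0,0,0,0,0.005,0,-0.004,0.001,0,0,0,0.005,0,0,0,0,0,0,0.005,0,0,0,0,0,0,0.005]

```text
clock: 9.03
ee_pos: [0.6029, -0.2681, 0.2386]
tool_rot: [[0.167, 0.986, 0.0], [0.986, -0.167, -0.001], [-0.001, 0.001, -1.0]]
wrist_force: [-2.1, -4.6, 3.8]
width: 0.124
```

```bash
python3 look.py g 240,125,385,250 260,60,370,300
```

```text
top 4.72
side 2.4583333333333335
clock 9.1333
ee_pos [0.603, -0.2681, 0.2386]
tool_rot [[0.1673, 0.9859, 0.0005], [0.9859, -0.1673, -0.0008], [-0.0007, 0.0006, -1.0]]
wrist_force [-1.8402, -5.0028, 3.9064]
width 0.1214
```

View pics/side_g.png

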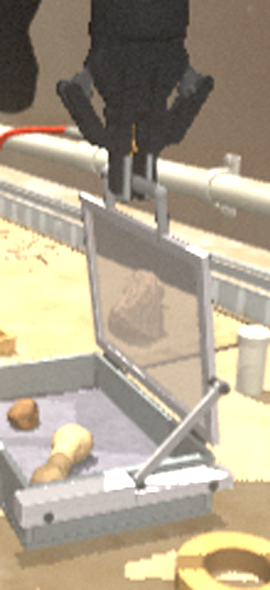

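Emit:
step_arm:
  steps: [0,-0.001,0,0,0,0,0.005,0,-0.001,0,0,0,0,0.005,0,-0.001,0,0,0,0,0.005,0,-0.001,0,0,0,0,0.005,0,0,0,0,0,0,0.005,0,0,0,0,0,0,0.005,0,0,0,0,0,0,0.005,0,0,0,0,0,0,0.005,0,0,0,0,0,0,0.005,0,0,0,0,0,0,0.005]

```text
clock: 9.97
ee_pos: [0.5995, -0.2674, 0.2381]
tool_rot: [[0.167, 0.986, 0.001], [0.986, -0.167, -0.001], [-0.0, 0.001, -1.0]]
wrist_force: [-0.7, -4.9, 3.4]
width: 0.126
```

```bash
python3 look.py h 240,125,385,250 280,220,370,290
```

```text
top 4.72
side 8.428571428571429
clock 10.0667
ee_pos [0.5995, -0.2675, 0.2381]
tool_rot [[0.1672, 0.9859, 0.0009], [0.9859, -0.1672, -0.0006], [-0.0005, 0.001, -1.0]]
wrist_force [-0.1876, -4.6949, 2.2855]
width 0.1256
```

View pics/side_h.png

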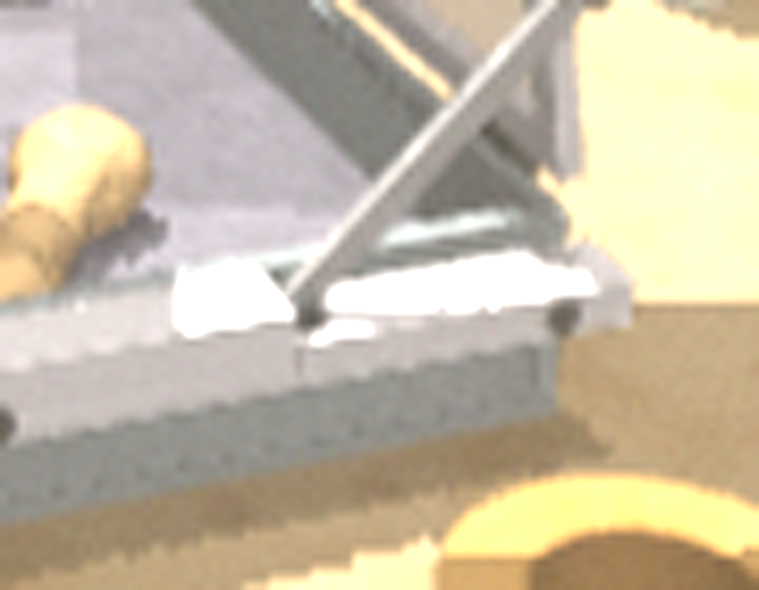

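The foot now sits against the step at zoom (303,318). I'll open the fingers and rise straight up.

Emit:
step_arm:
  steps: [0,0,0,0,0,0,0.014,0,0,0,0,0,0,0.018,0,0,0,0,0,0,0.022,0,0,0,0,0,0,0.026,0,0,0,0,0,0,0.03,0,0,0,0,0,0,0.034,0,0,0,0,0,0,0.034,0,0,0,0,0,0,0.034,0,0,0,0,0,0,0.034,0,0,0,0,0,0,0.034]

```text
clock: 10.9
ee_pos: [0.5991, -0.2671, 0.2383]
tool_rot: [[0.167, 0.986, 0.0], [0.986, -0.167, 0.0], [0.0, 0.0, -1.0]]
wrist_force: [0.0, 0.1, 0.9]
width: 0.402
```

```bash
python3 look.py i 240,125,385,250 260,60,370,300
```

```text
top 4.72
side 2.4583333333333335
clock 11.0
ee_pos [0.5991, -0.267, 0.2384]
tool_rot [[0.1672, 0.9859, 0.0002], [0.9859, -0.1672, 0.0001], [0.0001, 0.0002, -1.0]]
wrist_force [0.5465, 0.8115, -0.9163]
width 0.3938
```

View pics/side_i.png

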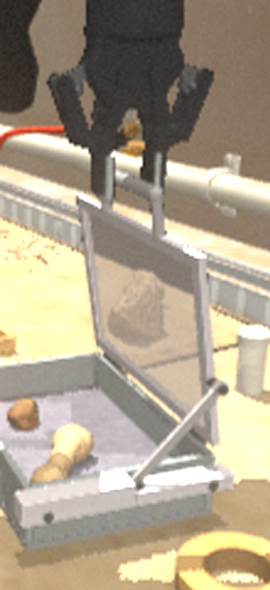

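Emit:
step_arm:
  steps: [0,0,-0.01,0,0,0,0.034,0,0,-0.015,0,0,0,0.034,0,0,-0.015,0,0,0,0.034,0,0,-0.015,0,0,0,0.034,0,0,-0.015,0,0,0,0.034,0,-0.02,0,0,0,0,0.034,0,-0.035,0,0,0,0,0.034,0,-0.035,0,0,0,0,0.034,0,-0.035,0,0,0,0,0.034,0,-0.035,0,0,0,0,0.034]

```text
clock: 11.83
ee_pos: [0.4399, -0.24, 0.309]
tool_rot: [[0.167, 0.986, 0.001], [0.986, -0.167, -0.001], [-0.0, 0.001, -1.0]]
wrist_force: [-0.2, -0.6, 0.9]
width: 0.394
```

Emit:
step_arm:
  steps: [-0.02,-0.03,0,0,0,0,0.034,-0.03,-0.02,0,0,0,0,0.034,-0.03,0,0,0,0,0,0.034,-0.03,0,0,0,0,0,0.034,-0.03,0,0,0,0,0,0.034,0,0,0,0,0,0,0.05,0,0,0,0,0,0,0.05,0,0,0,0,0,0,0.05,0,0,0,0,0,0,0.05,0,0,0,0,0,0,0.05]

```text
clock: 12.67
ee_pos: [0.3689, -0.3688, 0.3086]
tool_rot: [[0.166, 0.986, 0.0], [0.986, -0.166, 0.0], [0.0, 0.0, -1.0]]
wrist_force: [-0.1, 0.3, 0.4]
width: 0.587
```

```bash
python3 look.py j 230,100,385,250 180,60,370,300
```

```text
top 3.933333333333333
side 2.4583333333333335
clock 12.7667
ee_pos [0.3689, -0.369, 0.3086]
tool_rot [[0.1658, 0.9862, 0.0003], [0.9862, -0.1658, 0.0], [0.0001, 0.0003, -1.0]]
wrist_force [-0.1536, 1.1123, -0.6088]
width 0.5831
```

View pics/top_j.png

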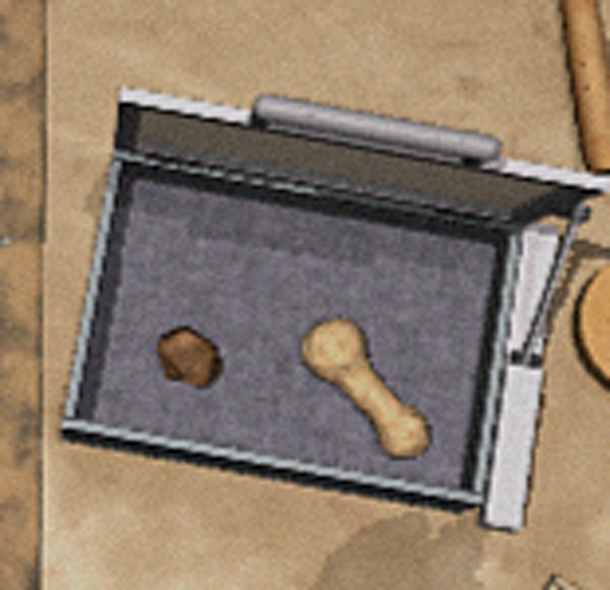

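View pics/side_j.png

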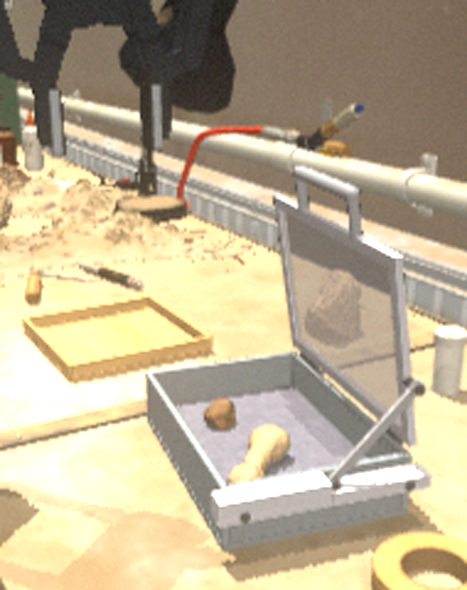

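The flap stands propped by itself. The bone lies with its knobs at zoom (335,350) and (405,430) and its waist near (373,395). I'll segment it for accuracy.

```bash
python3 - <<'E'
from h import *
import cv2
a=cv2.imread("pics/top_j_full.png"); h=cv2.cvtColor(a,cv2.COLOR_BGR2HSV)
m=np.zeros(a.shape[:2],np.uint8); box=(slice(177,222),slice(300,345))
m[box]=((h[box][...,1]>85)&(h[box][...,2]>75)&(h[box][...,0]<30))*255
n,l,st,c=cv2.connectedComponentsWithStats(m);i=1+np.argmax(st[1:,4]);print(st[i],c[i])
ys,xs=np.where(l==i)
P=np.array([at("top",x,y,.034)[:2] for x,y in zip(xs,ys)])
ctr=P.mean(0);w,v=np.linalg.eigh(np.cov(P.T));ax=v[:,1];print("ctr",ctr,"yaw",np.degrees(np.arctan2(ax[1],ax[0])))
if ax[0]<0: ax=-ax
pr=np.array([-ax[1],ax[0]]);s=(P-ctr)@ax;t=(P-ctr)@pr
print("len",s.min(),s.max())
for b in np.arange(-.05,.05,.006):
    k=(s>=b)&(s<b+.006)
    if k.sum(): print(round(b+.003,3),k.sum(),t[k].min().round(4),t[k].max().round(4),(ctr+ax*(b+.003)+pr*(t[k].min()+t[k].max())/2).round(4))
v=cv2.resize(a[170:230,290:355],None,fx=9,fy=9,interpolation=cv2.INTER_CUBIC);mm=cv2.resize(l[170:230,290:355].astype(np.uint8)*0+(l[170:230,290:355]==i).astype(np.uint8),None,fx=9,fy=9,interpolation=cv2.INTER_NEAREST)
cv2.drawContours(v,cv2.findContours(mm,0,2)[0],-1,(0,255,0),1);cv2.imwrite("pics/seg.png",v)
E
```

```text
[307 181  32  35 420] [322.05952381 197.42857143]
ctr [ 0.52084577 -0.29903937] yaw -141.16635605405708
len -0.04744118641752171 0.041168213500371496
-0.047 12 -0.0083 0.0061 [ 0.4849 -0.3294]
-0.041 27 -0.0108 0.0112 [ 0.4888 -0.3246]
-0.035 32 -0.0122 0.0136 [ 0.4932 -0.3205]
-0.029 30 -0.0131 0.0122 [ 0.4985 -0.3176]
-0.023 26 -0.0128 0.0096 [ 0.5039 -0.3147]
-0.017 20 -0.0087 0.0074 [ 0.508  -0.3102]
-0.011 21 -0.0084 0.008 [ 0.5124 -0.3061]
-0.005 22 -0.0092 0.0101 [ 0.5167 -0.3018]
0.001 22 -0.0086 0.0093 [ 0.5214 -0.2981]
0.007 25 -0.0094 0.0099 [ 0.5261 -0.2944]
0.013 30 -0.012 0.0137 [ 0.5304 -0.2902]
0.019 35 -0.0145 0.0143 [ 0.5357 -0.2872]
0.025 40 -0.0171 0.0164 [ 0.5406 -0.2837]
0.031 40 -0.0168 0.0167 [ 0.545  -0.2796]
0.037 32 -0.0147 0.0141 [ 0.5499 -0.2761]
0.043 6 -0.0078 0.0099 [ 0.5537 -0.2713]
```

View pics/seg.png

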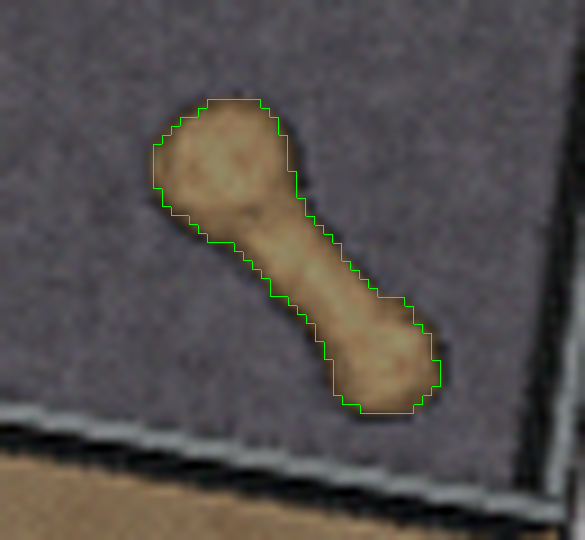

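```bash
python3 - <<'E'
from h import *
from cell import telemetry
s=telemetry.state(); y=np.radians(-51.2)
plan(s["ee_pos"],s["tool_rot"],[((.516,-.3025,.12),Rd(y),10)],3)
E
```

```text
0.009,0.013,0.019,0,0,0.073
0.01,0.013,0.019,0,0,0.072
0.011,0.012,0.019,0,0,0.073
0.012,0.011,0.018,0,0,0.073
0.012,0.01,0.019,0,0,0.072
0.013,0.01,0.019,0,0,0.073
0.014,0.008,0.019,0,0,0.073
0.014,0.007,0.019,0,0,0.073
0.015,0.007,0.019,0,0,0.072
0.016,0.005,0.019,0,0,0.073
end [ 0.5165 -0.3023  0.1196]
```

Emit:
step_arm:
  steps: [0.009,0.013,0.019,0,0,0.073,0.045,0.01,0.013,0.019,0,0,0.072,0.045,0.011,0.012,0.019,0,0,0.073,0.045,0.012,0.011,0.018,0,0,0.073,0.045,0.012,0.01,0.019,0,0,0.072,0.045,0.013,0.01,0.019,0,0,0.073,0.045,0.014,0.008,0.019,0,0,0.073,0.045,0.014,0.007,0.019,0,0,0.073,0.045,0.015,0.007,0.019,0,0,0.072,0.045,0.016,0.005,0.019,0,0,0.073,0.045]

```text
clock: 13.6
ee_pos: [0.5172, -0.3026, 0.1186]
tool_rot: [[0.782, 0.623, 0.0], [0.623, -0.782, -0.0], [0.0, 0.001, -1.0]]
wrist_force: [0.6, 0.2, 0.2]
width: 0.526
```

Emit:
step_arm:
  steps: [0,0,0,0,0,0,0.045,0,0,0,0,0,0,0.045,0,0,0.008,0,0,0,0.045,0,0,0.01,0,0,0,0.045,0,0,0.01,0,0,0,0.045,0,0,0.01,0,0,0,0.045,0,0,0.01,0,0,0,0.045,0,0,0.01,0,0,0,0.045,0,0,0,0,0,0,0.045,0,0,0,0,0,0,0.045]

```text
clock: 14.43
ee_pos: [0.5156, -0.3033, 0.0603]
tool_rot: [[0.78, 0.625, -0.002], [0.625, -0.78, 0.001], [-0.0, -0.002, -1.0]]
wrist_force: [-0.2, 0.6, 0.6]
width: 0.526
```

```bash
python3 look.py k 230,100,385,250 180,60,370,300
```

```text
top 3.933333333333333
side 2.4583333333333335
clock 14.5333
ee_pos [0.5165, -0.3038, 0.0615]
tool_rot [[0.7802, 0.6255, 0.0005], [0.6255, -0.7802, -0.0003], [0.0002, 0.0006, -1.0]]
wrist_force [0.297, -0.2918, 0.288]
width 0.522
```

View pics/side_k.png

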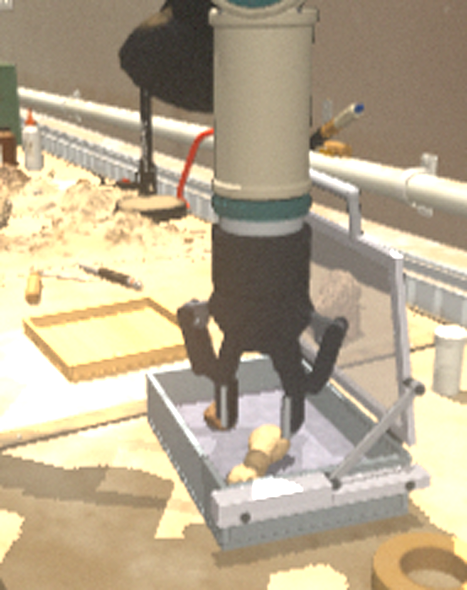

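View pics/top_k.png

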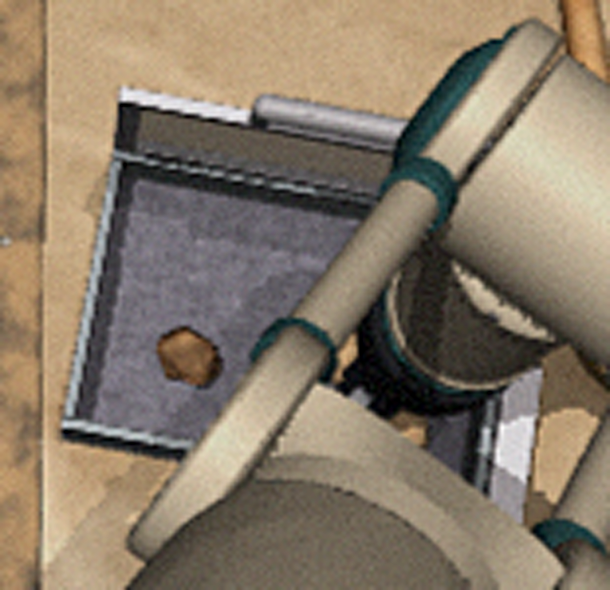

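The fingers straddle the waist. I'll lower them to about z = 0.024 and close.

Emit:
step_arm:
  steps: [0,0,0.006,0,0,0,0.045,0,0,0.006,0,0,0,0.045,0,0,0.006,0,0,0,0.045,0,0,0.006,0,0,0,0.045,0,0,0.006,0,0,0,0.045,0,0,0.005,0,0,0,0.045,0,0,0.003,0,0,0,0.045,0,0,0,0,0,0,0.045,0,0,0,0,0,0,0.045,0,0,0,0,0,0,0.045]
  newtons: 30

```text
clock: 15.37
ee_pos: [0.5164, -0.3037, 0.0234]
tool_rot: [[0.78, 0.626, 0.0], [0.626, -0.78, -0.0], [0.0, 0.0, -1.0]]
wrist_force: [-0.3, 0.1, -0.2]
width: 0.524
```

Emit:
step_arm:
  steps: [0,0,0,0,0,0,0.035,0,0,0,0,0,0,0.028,0,0,0,0,0,0,0.01,0,0,0,0,0,0,0.01,0,0,0,0,0,0,0.01,0,0,0,0,0,0,0.01,0,0,0,0,0,0,0.01,0,0,0,0,0,0,0.01,0,0,0,0,0,0,0.01,0,0,0,0,0,0,0.01]

```text
clock: 16.2
ee_pos: [0.5164, -0.3037, 0.0237]
tool_rot: [[0.78, 0.626, 0.001], [0.626, -0.78, -0.0], [0.0, 0.001, -1.0]]
wrist_force: [-0.5, 0.8, 6.0]
width: 0.227
```

```bash
python3 look.py l 230,100,385,250 230,150,370,290
```

```text
top 3.933333333333333
side 4.214285714285714
clock 16.3
ee_pos [0.5164, -0.3036, 0.0237]
tool_rot [[0.7802, 0.6256, 0.0006], [0.6256, -0.7802, -0.0003], [0.0003, 0.0006, -1.0]]
wrist_force [-0.5638, 0.4527, 5.3809]
width 0.2271
```

View pics/side_l.png

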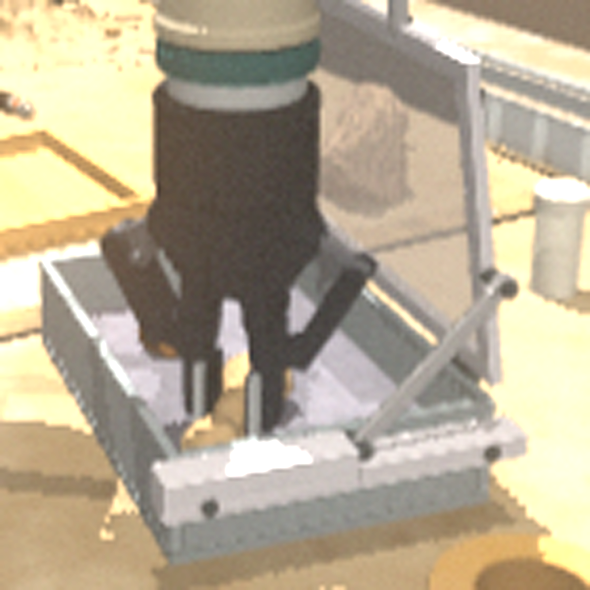

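The opening is about 19 mm, so the waist is held. I'll lift.

Emit:
step_arm:
  steps: [0,0,0,0,0,0,0.01,0,0,-0.002,0,0,0,0.01,0,0,-0.004,0,0,0,0.01,0,0,-0.006,0,0,0,0.01,0,0,-0.008,0,0,0,0.01,0,0,-0.01,0,0,0,0.01,0,0,-0.012,0,0,0,0.01,0,0,-0.012,0,0,0,0.01,0,0,-0.012,0,0,0,0.01,0,0,-0.012,0,0,0,0.01]
  newtons: 45

```text
clock: 17.13
ee_pos: [0.5163, -0.3036, 0.1028]
tool_rot: [[0.78, 0.626, 0.001], [0.626, -0.78, -0.0], [0.0, 0.001, -1.0]]
wrist_force: [0.1, 0.1, -0.6]
width: 0.224
```

Emit:
step_arm:
  steps: [0,0,-0.012,0,0,0,0.01,0,0,-0.012,0,0,0,0.01,0,0,-0.012,0,0,0,0.01,0,0,-0.008,0,0,0,0.01,0,0,-0.004,0,0,0,0.01,0,0,0,0,0,0,0.01,0,0,0,0,0,0,0.01,0,0,0,0,0,0,0.01,0,0,0,0,0,0,0.01,0,0,0,0,0,0,0.01]

```text
clock: 17.97
ee_pos: [0.5159, -0.3033, 0.1485]
tool_rot: [[0.78, 0.625, -0.001], [0.625, -0.78, 0.001], [-0.0, -0.001, -1.0]]
wrist_force: [-0.4, 0.1, -0.8]
width: 0.224
```

```bash
python3 look.py m 230,100,385,250 180,60,370,300
```

```text
top 3.933333333333333
side 2.4583333333333335
clock 18.0667
ee_pos [0.516, -0.3034, 0.1488]
tool_rot [[0.7802, 0.6255, -0.0007], [0.6255, -0.7802, 0.0006], [-0.0001, -0.0009, -1.0]]
wrist_force [-0.2096, -0.6166, 0.3693]
width 0.2238
```

View pics/side_m.png

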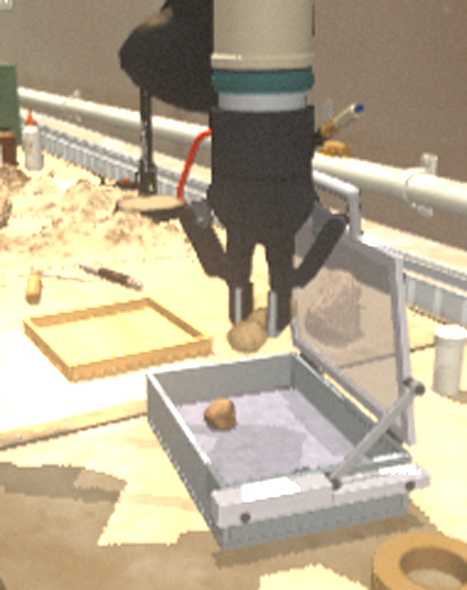

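```bash
python3 - <<'E'
from h import *
from cell import telemetry
s=telemetry.state(); Y=lambda d:Rd(np.radians(d))
plan(s["ee_pos"],s["tool_rot"],[((.455,-.24,.15),Y(-48),5),((.47,0,.15),Y(-20),10),((.543,.083,.13),Y(-12),5)],3)
E
```

```text
-0.002,-0.018,0,0,0,-0.011
-0.001,-0.017,0,0,0,-0.012
-0.001,-0.018,-0.001,-0.001,0,-0.011
-0.001,-0.017,0,0,0,-0.012
-0.001,-0.018,0,0,0,-0.011
0.017,-0.017,0,0,0,-0.049
0.018,-0.016,0,0,0,-0.049
0.019,-0.015,0,0,0,-0.049
0.019,-0.014,0,0,0,-0.049
0.02,-0.013,0,0,0,-0.048
0.021,-0.012,0,0,0,-0.049
0.021,-0.011,0,0,0,-0.049
0.022,-0.01,0,0,0,-0.049
0.023,-0.009,0,0,0,-0.049
0.022,-0.008,0,0,0,-0.049
0.021,0.008,0.004,0,0,-0.028
0.02,0.009,0.004,0,0,-0.028
0.02,0.009,0.004,0,0,-0.028
0.02,0.009,0.004,0,0,-0.028
0.02,0.011,0.004,0,0,-0.028
end [0.5434 0.0831 0.1298]
```

Emit:
step_arm:
  steps: [-0.002,-0.018,0,0,0,-0.011,0.01,-0.001,-0.017,0,0,0,-0.012,0.01,-0.001,-0.018,-0.001,0,0,-0.011,0.01,-0.001,-0.017,0,0,0,-0.012,0.01,-0.001,-0.018,0,0,0,-0.011,0.01,0.017,-0.017,0,0,0,-0.049,0.01,0.018,-0.016,0,0,0,-0.049,0.01,0.019,-0.015,0,0,0,-0.049,0.01,0.019,-0.014,0,0,0,-0.049,0.01,0.02,-0.013,0,0,0,-0.048,0.01]

```text
clock: 18.9
ee_pos: [0.4622, -0.1194, 0.1503]
tool_rot: [[0.558, 0.83, 0.0], [0.83, -0.558, 0.0], [0.0, 0.0, -1.0]]
wrist_force: [1.0, 0.1, -0.6]
width: 0.227
```

Emit:
step_arm:
  steps: [0.021,-0.012,0,0,0,-0.049,0.01,0.021,-0.011,0,0,0,-0.049,0.01,0.022,-0.01,0,0,0,-0.049,0.01,0.023,-0.009,0,0,0,-0.049,0.01,0.022,-0.008,0,0,0,-0.049,0.01,0.021,0.008,0.004,0,0,-0.028,0.01,0.02,0.009,0.004,0,0,-0.028,0.01,0.02,0.009,0.004,0,0,-0.028,0.01,0.02,0.009,0.004,0,0,-0.028,0.01,0.02,0.011,0.004,0,0,-0.028,0.01]

```text
clock: 19.73
ee_pos: [0.5439, 0.084, 0.13]
tool_rot: [[0.206, 0.979, -0.0], [0.979, -0.206, 0.0], [-0.0, -0.0, -1.0]]
wrist_force: [0.1, -0.1, -0.9]
width: 0.221
```

Emit:
step_arm:
  steps: [0,0,0,0,0,0,0.01,0,0,0,0,0,0,0.01,0,0,0.01,0,0,0,0.01,0,0,0.012,0,0,0,0.01,0,0,0.012,0,0,0,0.01,0,0,0.012,0,0,0,0.01,0,0,0.012,0,0,0,0.01,0,0,0.012,0,0,0,0.01,0,0,0.01,0,0,0,0.01,0,0,0,0,0,0,0.01]

```text
clock: 20.57
ee_pos: [0.5411, 0.0821, 0.0481]
tool_rot: [[0.209, 0.978, -0.005], [0.978, -0.209, -0.0], [-0.001, -0.005, -1.0]]
wrist_force: [-0.3, 0.1, -1.0]
width: 0.224
```

```bash
python3 look.py n 90,120,250,240 160,100,370,300
```

```text
top 4.916666666666667
side 2.95
clock 20.6667
ee_pos [0.543, 0.0825, 0.05]
tool_rot [[0.2082, 0.9781, -0.001], [0.9781, -0.2082, -0.0001], [-0.0003, -0.0009, -1.0]]
wrist_force [-0.0913, -0.2196, -0.7193]
width 0.2262
```

View pics/side_n.png

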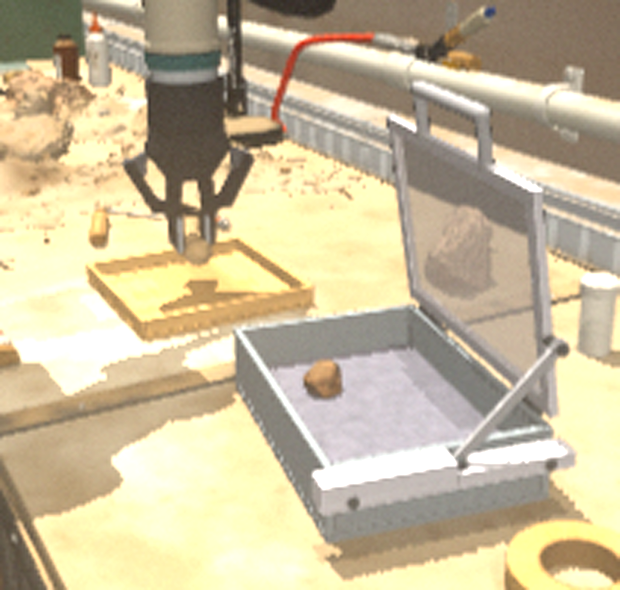

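View pics/top_n.png

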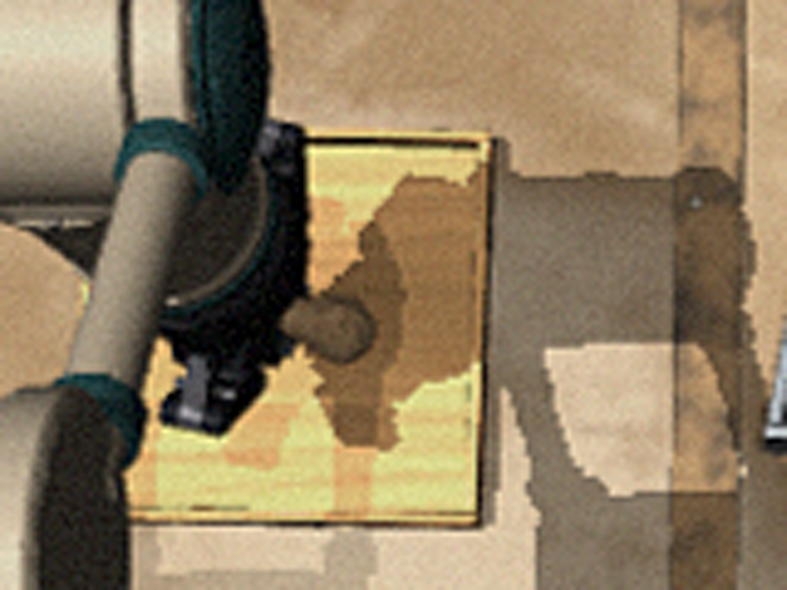

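The bone is centred above the tray. I'll lower it 40 mm, about 1 mm off the tray floor, and then release gently.

Emit:
step_arm:
  steps: [0,0,0.007,0,0,0,0.01,0,0,0.007,0,0,0,0.01,0,0,0.007,0,0,0,0.01,0,0,0.007,0,0,0,0.01,0,0,0.006,0,0,0,0.01,0,0,0.004,0,0,0,0.01,0,0,0.002,0,0,0,0.01,0,0,0,0,0,0,0.01,0,0,0,0,0,0,0.01,0,0,0,0,0,0,0.01]

```text
clock: 21.5
ee_pos: [0.5439, 0.083, 0.0105]
tool_rot: [[0.207, 0.978, 0.001], [0.978, -0.207, 0.0], [0.0, 0.001, -1.0]]
wrist_force: [-0.5, -1.0, -0.6]
width: 0.225
```

Emit:
step_arm:
  steps: [0,0,0,0,0,0,0.02,0,0,0,0,0,0,0.022,0,0,0,0,0,0,0.024,0,0,0,0,0,0,0.028,0,0,0,0,0,0,0.032,0,0,0,0,0,0,0.038,0,0,0,0,0,0,0.045,0,0,0,0,0,0,0.045,0,0,0,0,0,0,0.045,0,0,0,0,0,0,0.045]

```text
clock: 22.33
ee_pos: [0.5435, 0.083, 0.0103]
tool_rot: [[0.207, 0.978, -0.0], [0.978, -0.207, 0.0], [0.0, -0.0, -1.0]]
wrist_force: [0.2, 0.1, -0.6]
width: 0.525
```

```bash
python3 look.py o 90,120,250,240 180,120,280,220
```

```text
top 4.916666666666667
side 5.9
clock 22.4333
ee_pos [0.5436, 0.083, 0.0103]
tool_rot [[0.2075, 0.9782, 0.0], [0.9782, -0.2075, 0.0001], [0.0001, -0.0, -1.0]]
wrist_force [0.0809, -0.0398, -0.3881]
width 0.5273
```

View pics/side_o.png

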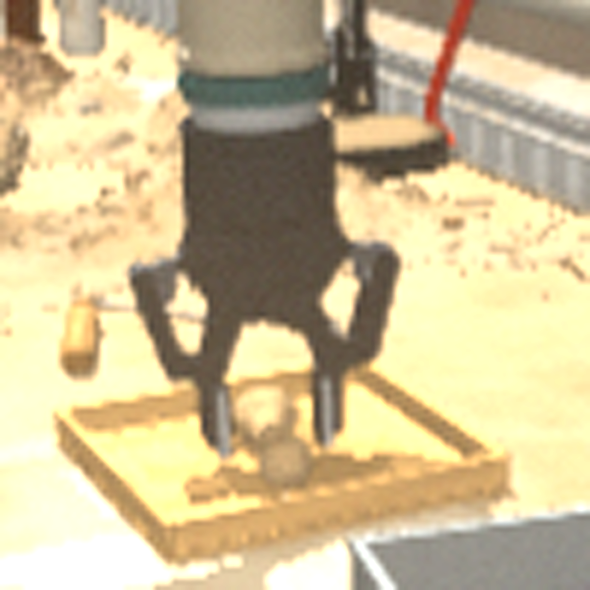

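The bone is free, lying between the open fingers. I'll rise straight up and retreat to the robot side and left.

Emit:
step_arm:
  steps: [0,0,-0.005,0,0,0,0.045,0,0,-0.012,0,0,0,0.045,0,0,-0.02,0,0,0,0.045,0,0,-0.025,0,0,0,0.045,0,0,-0.025,0,0,0,0.045,0,0,-0.025,0,0,0,0.045,0,0,-0.025,0,0,0,0.045,0,0,-0.02,0,0,0,0.045,0.015,-0.02,0,0,0,0,0.045,0.02,-0.025,0,0,0,0,0.045]

```text
clock: 23.27
ee_pos: [0.5091, 0.1258, 0.1695]
tool_rot: [[0.211, 0.978, 0.006], [0.978, -0.211, 0.0], [0.001, 0.006, -1.0]]
wrist_force: [0.5, 1.6, -0.7]
width: 0.525
```

Emit:
step_arm:
  steps: [0.02,-0.03,0,0,0,0,0.045,0.03,-0.02,0,0,0,0,0.045,0.03,-0.02,0,0,0,0,0.045,0.03,-0.02,0,0,0,0,0.045,0.03,-0.02,0,0,0,0,0.045,0.03,-0.02,0,0,0,0,0.045,0.03,0,0,0,0,0,0.045,0.02,0,0,0,0,0,0.045,0,0,0,0,0,0,0.045,0,0,0,0,0,0,0.045]

```text
clock: 24.1
ee_pos: [0.425, 0.3694, 0.1673]
tool_rot: [[0.206, 0.979, -0.0], [0.979, -0.206, -0.001], [-0.001, -0.0, -1.0]]
wrist_force: [-0.5, 0.1, -0.6]
width: 0.526
```

```bash
python3 look.py p 90,120,250,240 160,100,370,300
```

```text
top 4.916666666666667
side 2.95
clock 24.2
ee_pos [0.4248, 0.3677, 0.1672]
tool_rot [[0.2076, 0.9782, -0.0008], [0.9782, -0.2076, -0.0011], [-0.0013, -0.0005, -1.0]]
wrist_force [0.4965, 0.0313, 0.1019]
width 0.5268
```

View pics/top_p.png

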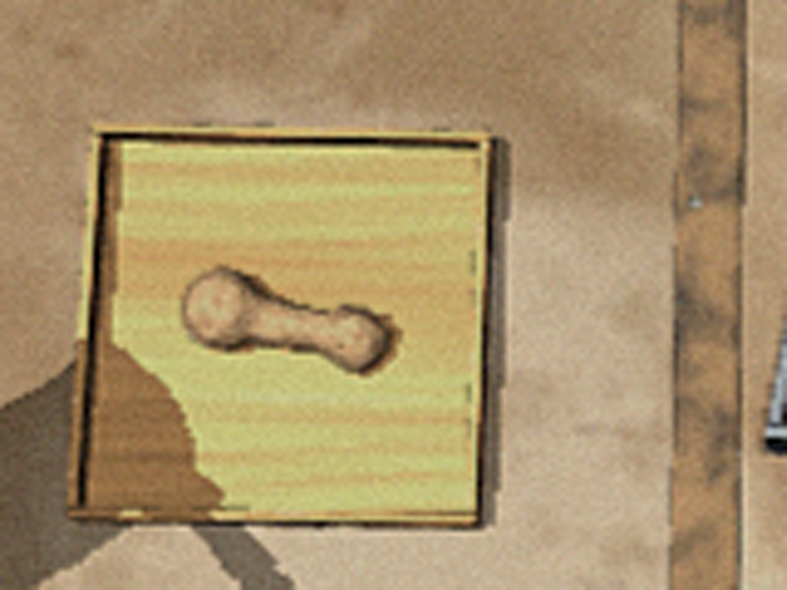

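View pics/side_p.png

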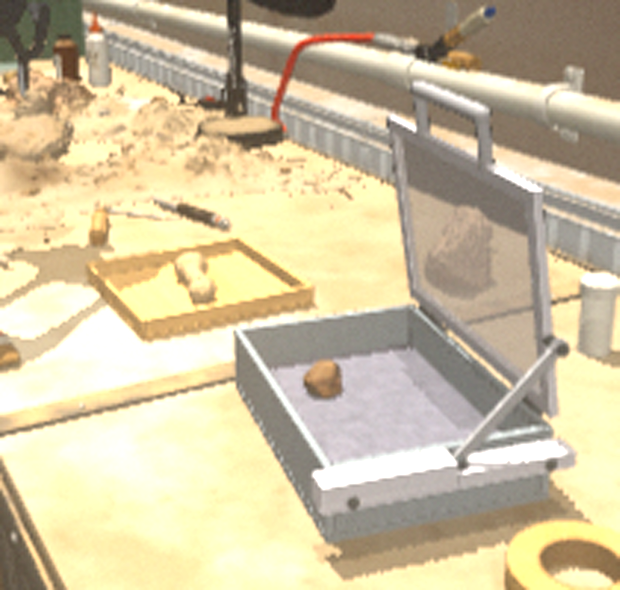

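The bone lies at zoom (288,322), the tray's centre is at about (285,325), and the flap is propped with its foot against the step. I'll hand in.

```bash
python3 -c "
from cell import ctrl,telemetry
import numpy as np
print(np.abs(telemetry.state()['qd']).max()); print(ctrl.hand_in())"
```

```text
0.015746328988579417
the job is handed in; nothing more can be done
None
```

I raised the flap by its pull bar until the stay dropped behind its step, let it back onto the stay, then moved the toe bone into the tray. The job was handed in at about 24 s, and no verdict was reported.

- **Flap:** the last side picture shows it standing on its own with the stay's foot against the step. From the arm position when I let go, I estimate about 1.42 rad. I did not measure the angle directly.
- **Bone:** the last top picture shows it lying flat in the tray, within a few millimetres of the centre by pixel reading.
- **Robot:** the arm stood well clear of everything at hand-in, with the gripper open and wrist force close to zero.
- **Forces:** the largest wrist force I read was about 19 N, midway through lifting the flap, because my arc was slightly tight. I only read forces between moves, so a short peak within a move would not have shown. No check failed.

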